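# Set the leak-test piston at its mark

### The arm

A 6-joint arm with a two-finger parallel gripper is mounted at the origin on the work surface. World frame = base frame: x ahead of the robot, y to its left, z up, the work surface at z = 0. Lengths are in m, angles in rad, forces in N, time in s.
With the tool pointing down it reaches from about 0.375 to 0.9 m from the base axis. Payload 3.1 kg.
Tool frame: the origin (TCP) lies at the very end of the fingers, on their centre line; the grasp point (between the pads) lies 19 mm behind it; z points along the fingers, y is the line along which they close (so a half turn about z gives the same grasp; the last joint's range is limited). The gripper opens to 87 mm and grips with 3 to 60 N. Pads are 19 mm wide; open, the fingers measure 117 mm over their backs; the gripper's body (75 mm by 190 mm) begins 51 mm behind the grasp point.
Start: joints at [-1.474, 0.527, 1.433, -0, 1.181, -0.178], TCP at [0.17, -0.602, 0.223] pointing down, gripper open.
Joint ranges: [-3.08, 3.08], [-0.75, 2.2], [0.22, 2.44], [-1.43, 4.57], [0, 2.65], [-2.85, 2.85]. Speed limits (rad/s): [2.79, 2.79, 3.14, 3.14, 3.14, 3.14].

### API

Orientations are given as a unit quaternion [w, x, y, z].
In Python, from plant import reach, move_l, move_joints, move_gripper, pause, ik, get_state, get_image, get_calibration, IKError, close_job, silhouettes, mark_of gives the robot as it stands. The module is installed in compiled form; this text tells all that it offers. Calls block until the motion is done:
- reach(position, orientation): joint-space move of the TCP to a pose.
- move_l(position, orientation=None, v=0.15, guard=None): straight line of the TCP; orientation=None keeps the orientation; v is the mean speed in m/s. With guard (N) it stops when the force on the tool has changed by that much, and returns True; else False.
- move_joints(angles): joint-space move.
- move_gripper(opening, effort=None): finger opening in m; effort is the grip in N (None keeps the last); returns when the fingers have stopped.
- pause(seconds).
- ik(position, orientation): joint angles nearest the present ones, or None.
- get_state(): the state.
- get_image(name): name is "side" or "top"; returns the picture (480x640x3 uint8, red, green, blue); there is no depth.
- get_calibration(name): a dict with "camera_matrix" (3x3 intrinsics, pixels), "extrinsics" (4x4, takes a point from camera to world coordinates). Camera axes: x right, y up, looking along -z (the intrinsics and any distortion apply to the point x, -y, -z); pixel columns grow to the right and rows downward; lengths in m; the calibration is good to about 2 mm. A picture is of the moment at which its call begins. get_calibration takes no time and is no camera call.
A pose or a line that the arm cannot do raises IKError and nothing moves.
- close_job(): hands the job in; it is judged then, once.
Trained networks look in the newest picture that a camera, given by its name, has taken for a name from the list of things; names that differ only in an ending like _2 or _b are one class to them, and where a whole thing is asked for, a point or a joint stands for the part that bears it (a point fixed in the world has none). Each returns a list of dicts, best first, with "conf" (0 to 1); they miss things now and then, are a little off and sometimes report something else, mostly with a low value. They report only what shows in the picture. A call takes as long as a camera call.
- silhouettes(camera, thing): "region" (480x640 bool, what is visible of it) and "bbox" ([left, top, right, bottom] as shares, 0 to 1, of the picture: columns of its width, rows of its height, round what is visible of it).
- mark_of(camera, thing): "position" ([column, row] as shares, 0 to 1, of the picture: columns of its width, rows of its height: a listed point, or the origin of a listed thing).
The state is a dict: "clock": time; "joint_positions": joint angles; "joint_vel": joint speeds; "joint_torque": joint torques, N m; "ee_pos": TCP position; "ee_rot": TCP orientation; "ft_force": force on the tool from outside, world axes, zero at the start; "wrist_torque": the same for the moment, N m; "grip_width": finger opening in m; "gripper_force": force on a finger pad.
Only numpy, scipy, OpenCV 4.12 (cv2) and the standard library are available. Lean on these libraries where they do the work, as an engineer would, in place of code of your own. Each camera call takes 0.05 s, during which the arm holds its last target. There are 200 camera calls.

### The job

Turn the test stand's turntable, the disc with the upright handle, a quarter turn counter-clockwise until it clicks into its detent and the piston rod stands clear of the steel keeper plate. Then grip the rod, which ends in a black knob, and draw it straight up 40 mm and no farther, without wrenching it in its bore, so that the groove round the rod is level with the bore's mouth, the turntable staying in its detent. Finish while still holding it there: the program ends with the rod in the gripper, and the jar, the valve box and the hose adapter left where they are.

Things in the scene. Friction and masses are not known exactly. Their poses are not given: they have to be found in the camera images.
- turntable (a joint): angle of the turntable, a level aluminium disc of 220 mm diameter, top 36 mm above the bench; grows counter-clockwise seen from above. Starts at 0, the rod under the keeper. Detent at 1.571: a sprung ball drops between two bumps on the rim; getting in over the first bump, just before it, takes up to about 8 N at the handle. Hard stop at 1.60. Light friction: it stays where left.
- turn_axis (a point): on the turntable's vertical turning axis, in the disc's top face, 36 mm above the bench. Axes of the fixed stand: z up, +y towards the keeper's post. The stand's round grey base has a radius of 125 mm; a dark steel detent housing, 46 mm high, stands at its rim, 138 mm from the axis, 45 degrees clockwise from +x.
- handle_top (a point): centre of the top of the turntable's handle, a plain black upright post, round, 18 mm in diameter, 75 mm tall, standing on the disc 85 mm from the turning axis, across from the cylinder block; its top is 111 mm above the bench. It turns with the disc and does not spin on its own.
- cylinder_block: aluminium block 48 x 48 mm, 92 mm tall, fixed upright on the turntable, its centre 65 mm from the turning axis, across from the handle. Origin: centre of its underside (36 mm above the bench), z up. A round bore of 17 mm, 80 mm deep, opens in the middle of its top.
- bore_mouth (a point): centre of the bore's mouth in the top face of the cylinder block, 128 mm above the bench.
- piston_rod: loose upright steel rod, 16 mm in diameter, 130 mm long, about 0.18 to 0.35 kg, standing on the bore's floor. Origin: centre of its foot, z up along it. Its top 28 mm are a round black knob of 32 mm diameter; fully in, 22 mm of bare rod show between block and knob, and the knob's top is 178 mm above the bench. Only a grip holds it up once drawn.
- rod_groove (a point): centre of the rod at its dark groove, 40 mm from the foot; inside the bore, 40 mm below the mouth, when the rod is fully in.
- keeper_tip (a point): middle of the inner edge of the keeper's underside, 50 mm from the turning axis. The keeper is a fixed level steel plate, 10 mm thick, 66 mm wide, reaching from a grey post outside the disc inward over the rod's starting place; underside 186 mm, top 196 mm above the bench. Under it the rod can be neither drawn nor gripped from above.
- sample_jar: bystander: round jar with a lid, 60 mm in diameter, 85 mm tall. Origin: centre of its underside. To be left alone.
- valve_box: bystander: white box 90 x 100 x 70 mm with a black knob on top, 90 mm tall in all. Origin: centre of its underside. To be left alone.
- hose_adapter: bystander: cream plastic tube standing upright, 32 mm outside diameter, 40 mm tall. Origin: centre of its underside. To be left alone.

How it is judged:
By the outcome, as a careful person would: the job done as asked, in the order asked, and still so for the second after the job is handed in, while the arm keeps its last pose, push and grip.
It also fails if it takes over 51 s, if anything falls off the work surface, if the arm or the gripper's body presses on something with over 40 N, if the wrist force passes 120 N, or if a joint passes its speed limit or range.

## Working session

There is one attempt and no reset: what is moved stays moved. The work goes in short steps, each a Python script; the robot and the scene stay as the last script left them, time stands still between calls to the robot, and variables do not carry over. Pictures are saved under pics/ and viewed, at most 10 in all, crops included, and the job is handed in when it is done.

```bash
mkdir -p pics
cat > h.py <<'E'
import numpy as np, cv2
from plant import *
def ray(cam,px):
    c=get_calibration(cam);K=np.array(c["camera_matrix"]);T=np.array(c["extrinsics"])
    d=np.linalg.inv(K)@[px[0],px[1],1];d=T[:3,:3]@[d[0],-d[1],-d[2]]
    return T[:3,3],d/np.linalg.norm(d)
def at_z(cam,px,z):
    o,d=ray(cam,px);return o+d*(z-o[2])/d[2]
def marks(cam,things,):
    out={}
    for t in things:
        m=mark_of(cam,t)
        if m: out[t]=(m[0]["conf"],np.array(m[0]["position"])*[640,480])
    return out
E
python3 - <<'E'
from h import *
Z=dict(turn_axis=.036,handle_top=.111,bore_mouth=.128,keeper_tip=.186,cylinder_block=.036,piston_rod=.048,sample_jar=0,valve_box=0,hose_adapter=0)
ims=[]
for c in("side","top"):
    im=get_image(c);cv2.imwrite(f"pics/{c}0.png",im[:,:,::-1])
    print(c,{k:v.shape if hasattr(v,'shape') else v for k,v in get_calibration(c).items() if k not in("camera_matrix","extrinsics")},np.round(get_calibration(c)["extrinsics"],2).tolist())
    for t,(f,p) in marks(c,Z).items(): print(t,round(f,2),p.round(),at_z(c,p,Z[t]).round(4))
print(get_state())
E
```

```text
side {} [[0.99, 0.1, -0.12, 0.52], [-0.15, 0.51, -0.85, -0.89], [-0.02, 0.86, 0.52, 0.66], [0.0, 0.0, 0.0, 1.0]]
turn_axis 0.8 [289. 270.] [0.5598 0.0199 0.036 ]
handle_top 0.96 [280. 265.] [ 0.5373 -0.0652  0.111 ]
bore_mouth 0.76 [287. 226.] [0.5652 0.0874 0.128 ]
keeper_tip 0.61 [285. 207.] [0.5651 0.0776 0.186 ]
cylinder_block 0.95 [287. 253.] [0.5613 0.0999 0.036 ]
sample_jar 0.77 [330. 436.] [ 0.5869 -0.4362  0.    ]
valve_box 0.74 [287. 208.] [0.5882 0.4456 0.    ]
hose_adapter 0.54 [364. 248.] [0.7865 0.1443 0.    ]
top {} [[0.02, 0.98, -0.2, 0.36], [-1.0, 0.02, -0.0, -0.02], [0.0, 0.2, 0.98, 1.5], [0.0, 0.0, 0.0, 1.0]]
turn_axis 0.95 [315. 285.] [0.5572 0.0252 0.036 ]
handle_top 0.66 [350. 288.] [ 0.5424 -0.0591  0.111 ]
bore_mouth 0.72 [286. 276.] [0.5648 0.0892 0.128 ]
keeper_tip 0.61 [292. 271.] [0.5673 0.0717 0.186 ]
cylinder_block 0.82 [290. 282.] [0.5659 0.0868 0.036 ]
sample_jar 0.86 [500. 275.] [ 0.5954 -0.4432  0.    ]
valve_box 0.94 [152. 276.] [0.58   0.4398 0.    ]
hose_adapter 0.7 [287. 273.] [0.5937 0.0962 0.    ]
{'clock': 1.0, 'joint_positions': array([-1.47451168e+00,  5.27493840e-01,  1.43269095e+00, -1.62035652e-05,
        1.18137994e+00, -1.78493885e-01]), 'joint_vel': array([-1.22439215e-03, -1.80315547e-05,  3.64566799e-04,  3.64225332e-04,
       -5.67908038e-04,  8.92200180e-04]), 'joint_torque': array([ 1.94499029e-03, -4.40014851e+01, -1.76990658e+01,  6.33969577e-02,
        5.04286867e-02, -2.38976088e-05]), 'ee_pos': array([ 0.16960998, -0.60153324,  0.22255508]), 'ee_rot': array([ 1.36433324e-05,  9.90576510e-01,  1.36960498e-01, -8.06270793e-06]), 'ft_force': array([ 0.70072364, -0.50303123, -0.04082851]), 'wrist_torque': array([-0.05431649,  0.02116035,  0.02539578]), 'gripper_force': 0.0, 'grip_width': 0.08698068963198577}
```

View pics/side0.png

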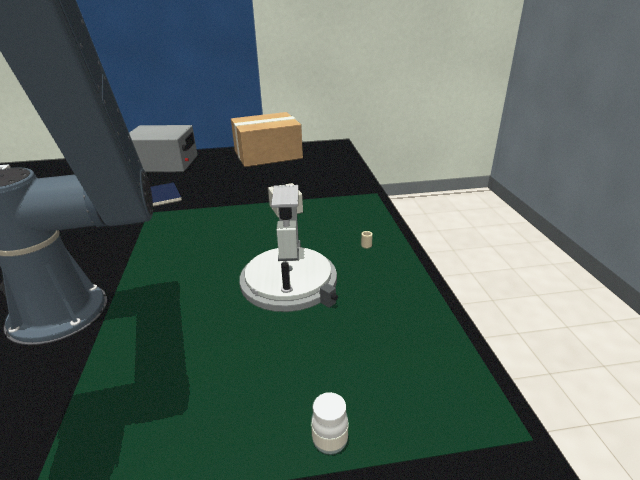

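View pics/top0.png

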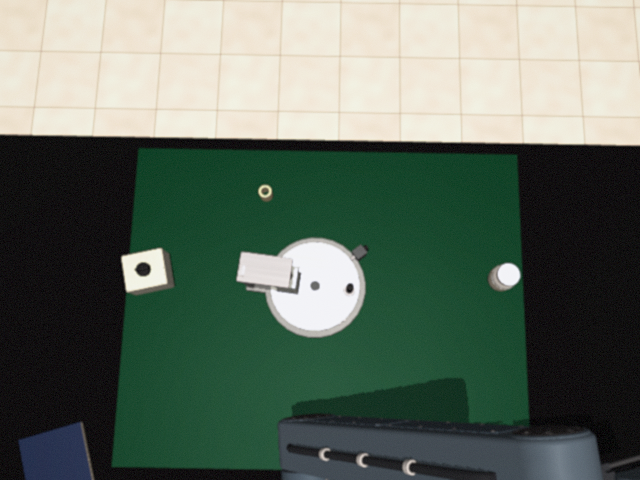

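The stand is near (0.56, 0.02). The handle is on the −y side at side px (286,265) and top px (349,288). The keeper and rod are at +y, at top px (265,270). The bystanders are well away from all of it. Next I'll refine the axis and handle positions.

Run:
```python
from h import *
from scipy.optimize import least_squares
for c in("side","top"):
    im=get_image(c)
    g=im.min(2); r=silhouettes(c,"turntable"); h=silhouettes(c,"handle_top")
    m0=(g>200).astype(np.uint8)
    n,l,s,cen=cv2.connectedComponentsWithStats(m0)
    p=(289,278) if c=="side" else (320,305)
    reg=(l==l[p[1],p[0]]).astype(np.uint8)
    cn=max(cv2.findContours(reg,0,cv2.CHAIN_APPROX_NONE)[0],key=len)[:,0]
    P=np.array([at_z(c,q,.036)[:2] for q in cn])
    f=least_squares(lambda v:np.hypot(*(P-v[:2]).T)-v[2],[.558,.022,.11],loss="cauchy",f_scale=.001)
    print(c,"disc",f.x.round(4),len(P),"inl",(abs(f.fun)<.002).mean() if 0 else "")
    for nm,rr in(("tt",r),("handle",h)):
        if rr: print(nm,rr[0]["conf"],(np.array(rr[0]["bbox"])*[640,480,640,480]).round(),rr[0]["region"].sum())
    # several marks
    for t,z in(("turn_axis",.036),("handle_top",.111),("keeper_tip",.186),("bore_mouth",.128)):
        for k in range(3):
            get_image(c);m=marks(c,[t])
            if m: print(t,m[t][0],m[t][1].round(1),at_z(c,m[t][1],z)[:2].round(4))
    x,y=(285,272) if c=="side" else (330,280)
    cr=im[y-60:y+60,x-80:x+80]
    cv2.imwrite(f"pics/{c}1.png",cv2.resize(cr,None,fx=5,fy=5,interpolation=cv2.INTER_CUBIC)[:,:,::-1])
```

```text
side disc [0.6047 0.0998 0.7004] 2959 inl 
tt 0.56 [243. 222. 332. 300.] 4310
handle 0.6 [244. 221. 333. 299.] 4137
turn_axis 0.65 [290.  265.7] [0.5644 0.0389]
turn_axis 0.89 [287.7 266.9] [0.5581 0.0345]
turn_axis 0.91 [289.5 270. ] [0.5614 0.0196]
handle_top 0.81 [284.3 265.8] [ 0.5458 -0.0705]
handle_top 0.96 [282.4 265.4] [ 0.5416 -0.068 ]
handle_top 0.6 [282.8 265.1] [ 0.5427 -0.067 ]
keeper_tip 0.86 [283.6 207.9] [0.5603 0.0728]
keeper_tip 0.68 [283.9 209.2] [0.5605 0.0656]
keeper_tip 0.59 [282.1 208.3] [0.5565 0.0712]
bore_mouth 0.61 [285.4 225.6] [0.5623 0.0874]
bore_mouth 0.67 [285.7 228.3] [0.5619 0.0731]
bore_mouth 0.74 [284.8 225.9] [0.5607 0.0862]
top disc [0.5575 0.0257 0.1094] 453 inl 
tt 0.56 [273. 240. 359. 332.] 5736
handle 0.86 [271. 247. 359. 333.] 5618
turn_axis 0.89 [315.9 282.3] [0.565  0.0227]
turn_axis 0.84 [315.9 285.2] [0.5577 0.0225]
turn_axis 0.95 [315.9 284.6] [0.5593 0.0225]
handle_top 0.6 [349.  285.6] [ 0.548  -0.0569]
handle_top 0.64 [350.9 286.9] [ 0.545  -0.0615]
handle_top 0.57 [351.7 288.4] [ 0.5415 -0.0633]
keeper_tip 0.86 [293.2 271.3] [0.5678 0.0696]
keeper_tip 0.84 [289.5 274.4] [0.5607 0.0776]
keeper_tip 0.61 [291.1 269.6] [0.5715 0.0744]
bore_mouth 0.62 [289.4 276. ] [0.5658 0.0819]
bore_mouth 0.58 [287.2 276.4] [0.5648 0.087 ]
bore_mouth 0.56 [287.9 272.4] [0.5742 0.0857]
```

View pics/side1.png

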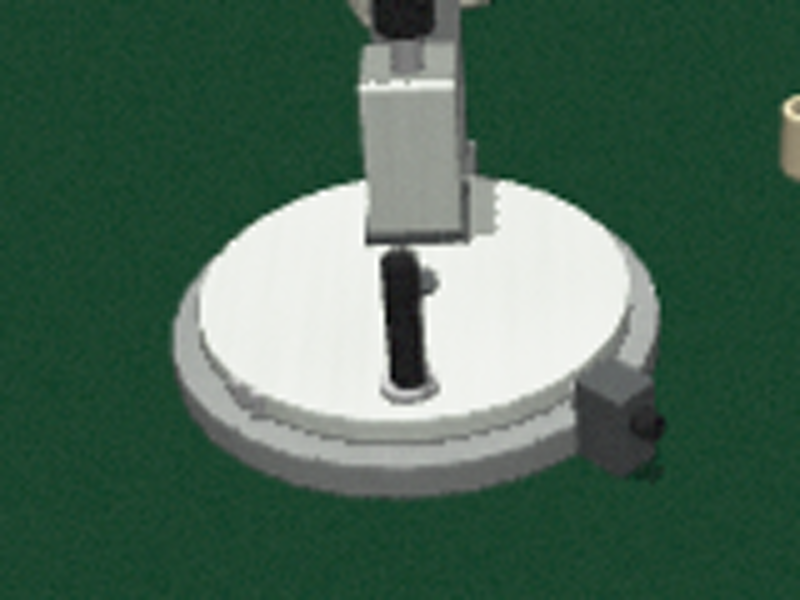

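View pics/top1.png

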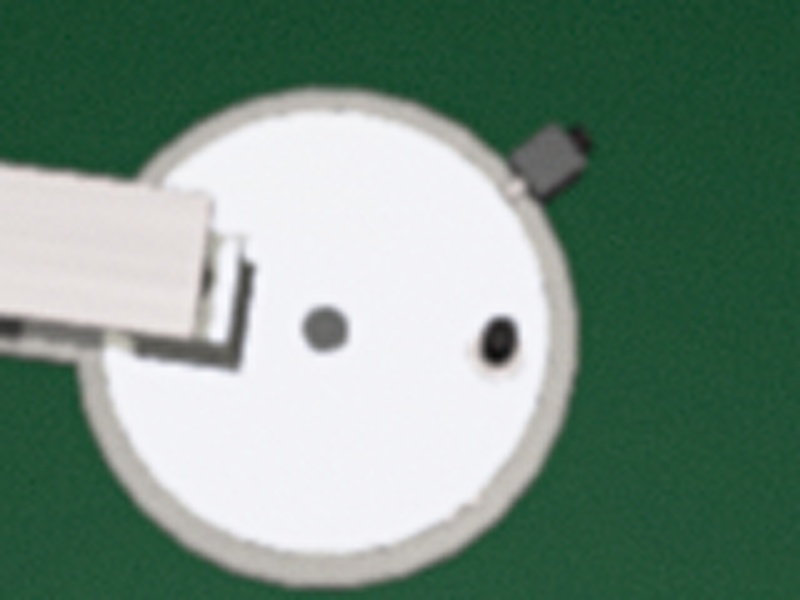

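```bash
cat >> h.py <<'E'
from scipy.spatial.transform import Rotation as R
AX=np.array([.559,.025]); YAW=np.radians(-8.2)
def down(t):  # tool z down, closing axis y at world angle t
    y=np.array([np.cos(t),np.sin(t),0]);z=np.array([0,0,-1.]);x=np.cross(y,z)
    q=R.from_matrix(np.c_[x,y,z]).as_quat();return q[[3,0,1,2]]
def pol(c,r,a,z): return np.r_[c+r*np.array([np.cos(a),np.sin(a)]),z]
E
python3 - <<'E'
from h import *
for c,p in(("side",(290.6,268.4)),("top",(315,286))): print(at_z(c,p,.036).round(4))
for c,p in(("side",(284.6,264.3)),("top",(350.3,287))): print(at_z(c,p,.111).round(4))
for fl in(0,np.pi):
  for d in(0,45,90):
    a=YAW-np.pi/2+np.radians(d); j=ik(pol(AX,.085,a,.07),down(a+np.pi/2+fl)); print(d,None if j is None else np.round(j,2))
    a=a+np.pi; j=ik(pol(AX,.065,a,.19),down(a+np.pi/2+fl)); print("  rod",d,None if j is None else np.round(j,2))
E
```

```text
[0.5649 0.0263 0.036 ]
[0.5558 0.0247 0.036 ]
[ 0.547  -0.0644  0.111 ]
[ 0.5447 -0.06    0.111 ]
0 [-0.31  0.65  1.74 -0.    0.74 -0.17]
  rod 0 None
45 [-0.25  0.71  1.58 -0.    0.85 -0.9 ]
  rod 45 [-0.07  0.44  1.72 -0.    0.99  2.43]
90 [-0.15  0.74  1.5  -0.    0.9  -1.58]
  rod 90 [-0.16  0.4   1.79 -0.    0.95  1.56]
0 None
  rod 0 [-0.04  0.5   1.59 -0.    1.05  0.1 ]
45 [-0.25  0.71  1.58 -0.    0.85  2.25]
  rod 45 [-0.07  0.44  1.72 -0.    0.99 -0.71]
90 [-0.15  0.74  1.5  -0.    0.9   1.56]
  rod 90 [-0.16  0.4   1.79 -0.    0.95 -1.58]
```

Run:
```python
from h import *
a0=YAW-np.pi/2
q=down(YAW)
reach(pol(AX,.085,a0,.20),q)
print(get_state()["clock"])
print("guard",move_l(pol(AX,.085,a0,.072),v=.12,guard=8))
move_gripper(.0,15)
s=get_state();print(s["clock"],s["grip_width"],s["gripper_force"],s["ft_force"].round(1),s["ee_pos"].round(4))
for d in range(10,81,10):
    a=a0+np.radians(d); move_l(pol(AX,.085,a,.072),down(a+np.pi/2),v=.06)
    s=get_state();print(d,round(s["clock"],2),s["ft_force"].round(1),round(s["grip_width"],4))
im=get_image("top");cv2.imwrite("pics/t2.png",cv2.resize(im[180:360,200:440],None,fx=3,fy=3)[:,:,::-1])
```

```text
6.05
guard False
8.3917 0.017428554492301372 15.001492272131145 [ 2.3 -0.4 -0.9] [ 0.5475 -0.0593  0.072 ]
10 8.79 [-0.4  1.8  1.3] 0.0175
20 9.19 [-0.9  1.9  2.3] 0.0174
30 9.59 [-2.5  4.5  1.9] 0.0177
40 9.99 [-3.3  4.9  3.4] 0.0178
50 10.39 [-2.8  4.9  4.3] 0.0176
60 10.79 [-4.1  2.7  3.4] 0.0173
70 11.19 [-5.8  3.2  5.1] 0.0175
80 11.59 [-4.8  1.8  5.6] 0.0176
```

View pics/t2.png

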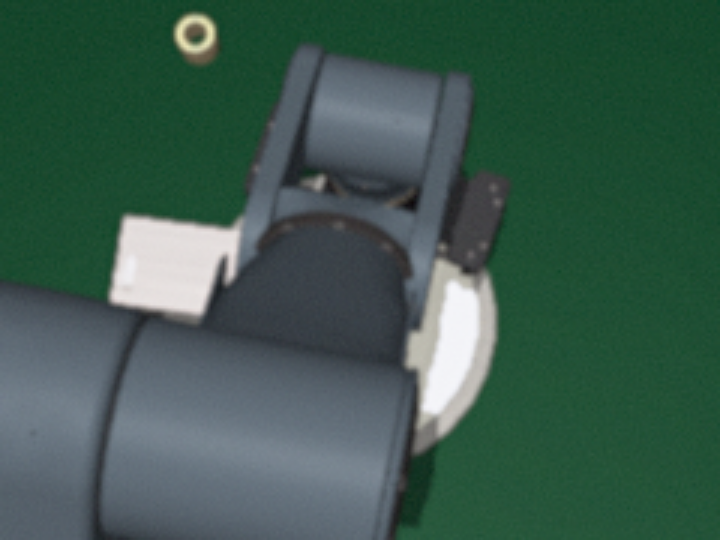

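The arm hides the stand, but the turn to about 80° went smoothly with forces under 7 N. I'll go into the detent in 1° steps and watch the tangential force.

Run:
```python
from h import *
a0=YAW-np.pi/2
for d in [82,84,85,86,87,88,89,90,91,92,93,94]:
    a=a0+np.radians(d); move_l(pol(AX,.085,a,.072),down(a+np.pi/2),v=.03)
    s=get_state();f=s["ft_force"];t=np.array([-np.sin(a),np.cos(a)])
    e=s["ee_pos"][:2]-AX
    print(d,round(s["clock"],2),"tan",round(f[:2]@t,1),"rad",round(f[0]*np.cos(a)+f[1]*np.sin(a),1),"act",round(np.degrees(np.arctan2(e[1],e[0])-a0),2),round(np.degrees(s["wrist_torque"][2]),1))
    if f[:2]@t<-14: break
```

```text
82 11.89 tan 0.7 rad -6.0 act 81.4 1.5
84 12.14 tan 0.8 rad -6.1 act 83.39 1.1
85 12.39 tan -0.5 rad -5.6 act 84.17 1.1
86 12.64 tan -3.5 rad -5.5 act 84.48 -5.9
87 12.89 tan -5.6 rad -6.4 act 84.86 -6.8
88 13.14 tan -3.5 rad -5.8 act 86.14 -2.8
89 13.39 tan -2.4 rad -5.4 act 87.58 4.1
90 13.64 tan -1.4 rad -6.1 act 88.97 5.3
91 13.89 tan 0.7 rad -4.3 act 90.27 7.3
92 14.14 tan 0.6 rad -5.6 act 91.1 6.7
93 14.39 tan -1.9 rad -6.7 act 91.59 1.5
94 14.64 tan -5.9 rad -5.8 act 91.83 -7.7
```

Run:
```python
from h import *
a0=YAW-np.pi/2; a=a0+np.radians(91.6)
move_l(pol(AX,.085,a,.072),down(a+np.pi/2),v=.03)
print(get_state()["ft_force"].round(1))
move_gripper(.05); 
move_l(pol(AX,.085,a,.26),v=.2)
reach([.5,-.25,.30],down(YAW))
print(get_state()["clock"])
for c,(x,y) in(("side",(275,262)),("top",(320,285))):
    im=get_image(c);cv2.imwrite(f"pics/{c}3.png",cv2.resize(im[y-60:y+60,x-80:x+80],None,fx=5,fy=5,interpolation=cv2.INTER_CUBIC)[:,:,::-1])
    for t,z in(("handle_top",.111),("bore_mouth",.128),("piston_rod",.048),("turn_axis",.036)):
        m=marks(c,[t])
        if m: print(c,t,round(m[t][0],2),m[t][1].round(1),at_z(c,m[t][1],z)[:2].round(4))
    r=silhouettes(c,"piston_rod")
    if r: print((np.array(r[0]["bbox"])*[640,480,640,480]).round(1),r[0]["conf"])
```

```text
[-5.  -0.3  5.8]
18.0083
side handle_top 0.96 [317.5 243.6] [0.6341 0.0119]
side bore_mouth 0.61 [256.  243.4] [0.4855 0.0122]
[249.7 218.6 267.8 237.2] 0.58
top handle_top 0.57 [318.7 248.3] [0.6357 0.0157]
top bore_mouth 0.66 [310.6 308.4] [0.4916 0.031 ]
top piston_rod 0.73 [314.2 314.4] [0.4849 0.0248]
top turn_axis 0.7 [315.9 283.8] [0.5612 0.0226]
[238.7 237.6 367.1 338. ] 0.67
```

View pics/side3.png

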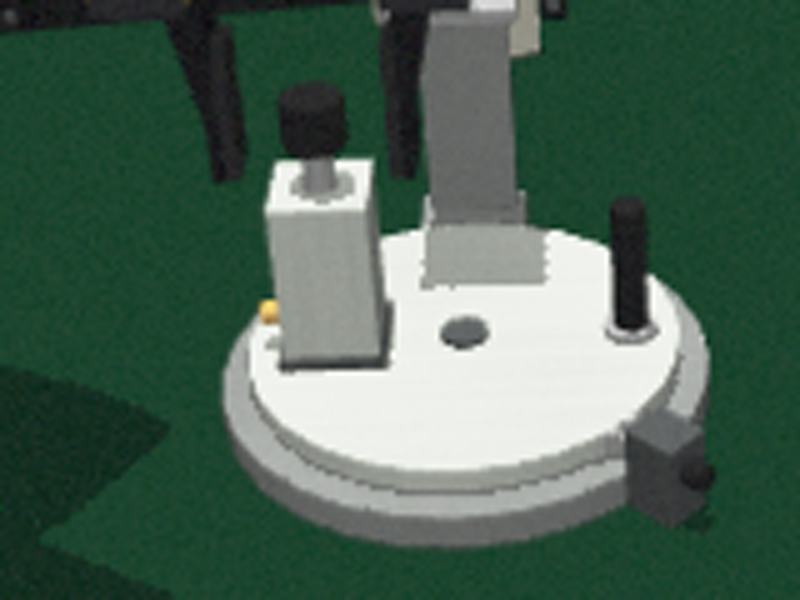

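View pics/top3.png

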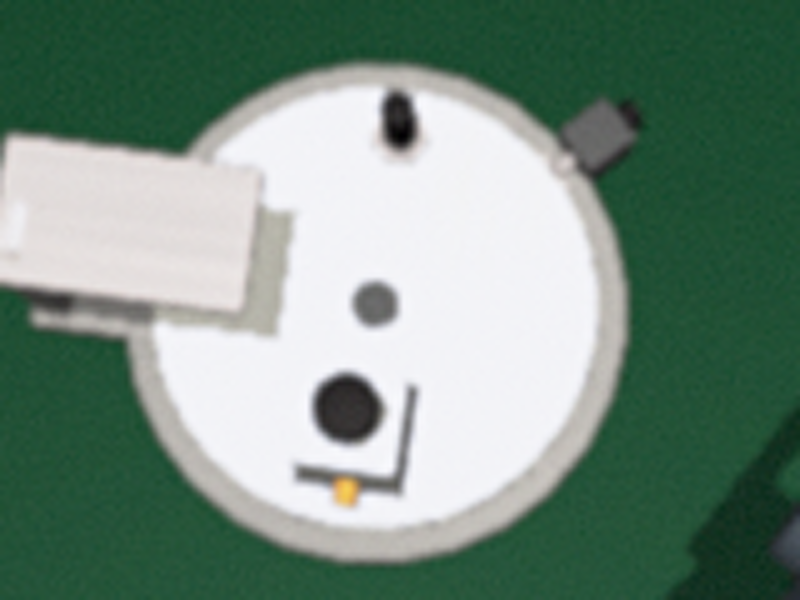

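The rod is clear of the keeper and the disc sits in its detent. The knob is at top px (309,307) and side px (258,221). Next I'll locate the knob precisely from both views and grip it gently.

Run:
```python
from h import *
P={}
for c,(x,y,w) in(("top",(309,307,11)),("side",(258,225,11))):
    im=get_image(c).astype(int);m=(im.max(2)<70)
    if c=="side": m&=(im[:,:,1]-im[:,:,0]<12)
    n,l,s,cen=cv2.connectedComponentsWithStats(m[y-w:y+w,x-w:x+w].astype(np.uint8))
    k=1+np.argmax(s[1:,4]);print(c,s[k],cen[k]+[x-w,y-w])
    if c=="top": p=cen[k]+[x-w,y-w];print(at_z(c,p,.176)[:2].round(4))
    else:
        p=cen[k]+[x-w,y-w];print(at_z(c,p,.164)[:2].round(4))
a=YAW+np.pi; print("model",pol(AX,.065,a,0)[:2])
s=get_state();print(s["ft_force"].round(2),s["grip_width"],s["clock"])
```

```text
top [  6   5  12  12 113] [309.10619469 306.3539823 ]
[0.4914 0.0327]
side [  4   4  13  16 174] [257.08045977 225.68390805]
[0.4921 0.034 ]
model [0.49466454 0.03427088]
[ 0.68 -0.37  0.69] 0.04988999626426738 18.7083
```

Run:
```python
from h import *
K=np.array([.4925,.0335]); q=down(YAW)
reach(np.r_[K,.26],q); move_gripper(.060,3)
g=move_l(np.r_[K,.146],v=.08,guard=5)
pause(.3);s=get_state();print(g,s["clock"],s["ee_pos"].round(4),s["ft_force"].round(2),s["wrist_torque"].round(3))
if not g:
    move_gripper(0,3);pause(.3);s=get_state();print(s["clock"],s["grip_width"],s["gripper_force"],s["ee_pos"].round(4),s["ft_force"].round(2),s["wrist_torque"].round(3))
```

```text
False 22.2167 [0.4926 0.0335 0.1462] [-0.19 -0.42  0.19] [-0.001 -0.04  -0.04 ]
23.1167 0.03161407381432004 2.999946094932966 [0.4925 0.0335 0.146 ] [ 1.09 -0.49 -0.17] [-0.009 -0.13  -0.001]
```

Run:
```python
from h import *
u=np.array([np.cos(YAW),np.sin(YAW),0]);v=np.array([-u[1],u[0],0])
p0=np.array([.4925,.0335,.146])
def probe(p):
    move_l(p,v=.02);pause(.1);s=get_state();f=s["ft_force"];return f@u,f@v
for k in(.5,1,1.5,2,2.5,3):
    f=probe(p0+u*k*1e-3);print("u",k,np.round(f,2))
    if f[0]<-2.2: break
for k in(2,1,0,-1):
    f=probe(p0+u*k*1e-3);print("u",k,np.round(f,2))
print(get_state()["clock"],get_state()["grip_width"])
```

```text
u 0.5 [-1.03  0.32]
u 1 [-0.96  0.09]
u 1.5 [-1.25 -0.36]
u 2 [-3.39 -0.43]
u 2 [-4.79 -0.48]
u 1 [-2.4  -0.48]
u 0 [0.35 0.03]
u -1 [ 0.56 -0.14]
25.9167 0.0318385015277752
```

Run:
```python
from h import *
u=np.array([np.cos(YAW),np.sin(YAW),0]);v=np.array([-u[1],u[0],0])
p0=np.array([.4925,.0335,.146])+u*.0002
def probe(p):
    move_l(p,v=.02);pause(.1);s=get_state();f=s["ft_force"];return f@u,f@v
for k in(0,1,1.7,1,0,-1,-1.7,-1,0):
    print("v",k,np.round(probe(p0+v*k*1e-3),2))
print(get_state()["clock"])
```

```text
v 0 [-0.58 -0.74]
v 1 [-0.2  -1.36]
v 1.7 [-0.41 -3.95]
v 1 [ 0.21 -0.85]
v 0 [ 0.94 -1.72]
v -1 [0.03 1.79]
v -1.7 [0.23 2.44]
v -1 [0.71 0.6 ]
v 0 [ 0.99 -0.08]
29.0667
```

Run:
```python
from h import *
u=np.array([np.cos(YAW),np.sin(YAW),0]);v=np.array([-u[1],u[0],0])
p0=np.array([.4925,.0335,.146])+u*.0002
move_gripper(0,30);pause(.2)
def rep(t):
    s=get_state();f=s["ft_force"];print(t,round(s["clock"],2),"u,v,z",np.round([f@u,f@v,f[2]],2),s["ee_pos"].round(4),round(s["grip_width"],4))
    return s
z0=rep("grip")["ee_pos"][2]
for k in(3,10,20,30,40):
    move_l(p0+[0,0,k*1e-3],v=.03);pause(.15);s=rep(k)
print("lift",s["ee_pos"][2]-z0)
im=get_image("side");x,y=(275,252);cv2.imwrite("pics/s4.png",cv2.resize(im[y-60:y+60,x-80:x+80],None,fx=5,fy=5,interpolation=cv2.INTER_CUBIC)[:,:,::-1])
```

```text
grip 29.48 u,v,z [-0.04 -0.88  2.76] [0.4927 0.0334 0.146 ] 0.0313
3 29.88 u,v,z [ 1.31 -0.21 -2.15] [0.4925 0.0335 0.1488] 0.0309
10 30.42 u,v,z [-0.07  0.02 -2.14] [0.4926 0.0335 0.156 ] 0.0316
20 31.05 u,v,z [ 0.72  0.08 -1.59] [0.4926 0.0335 0.166 ] 0.0313
30 31.68 u,v,z [ 0.6  -0.82 -1.66] [0.4926 0.0335 0.176 ] 0.0312
40 32.32 u,v,z [-0.14 -0.38 -1.65] [0.4926 0.0335 0.1859] 0.0313
lift 0.039944446080361906
```

View pics/s4.png

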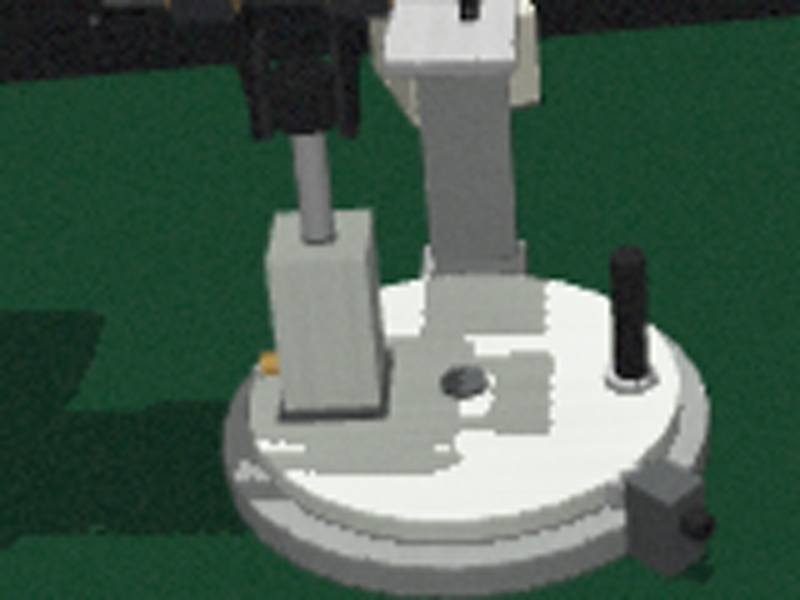

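The rod is drawn 39.9 mm with the groove at the bore's mouth (crop px 318,238). The handle hasn't moved (crop px 630,260, the same spot as before allowing for the crop shift) and the side loads are under 1 N. Handing in.

```bash
python3 -c "
from plant import *
print(close_job())"
```

```text
the job is handed in; nothing more can be done
None
```

I turned the turntable a quarter turn into its detent, drew the rod 39.9 mm straight up, and handed the job in at about 32 s with the rod still in the gripper and the jar, valve box and hose adapter untouched.

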